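Stack the slip clutch of the focus drive

TASK

Go on building the small slip clutch on the bench: its hub already carries one separator plate. Lower the friction disc (the thicker ring with the notched rim) over the hub with its tab on the side opposite to the tab of the plate already there, then the loose separator plate (the thinner, smooth ring) on top of it with its tab opposite to the disc's. Both must lie flat, all the way down on the stack.

Things in the scene. Friction and masses are not known exactly. Their poses are not given: they have to be found in the camera images.
- hub: Fixed clutch hub: round grey foot 90 mm wide, on it the first separator plate (52 mm, tab along hub +x, top 23 mm above origin). Through it stands a bright flat steel post, 28 mm along x, 12 along y, rounded top at 62 mm. A ring fits over it with 4 mm play and about 20 deg of turn, its x axis along the hub's x, either way round. Origin: centre of the foot's underside, z up.
- friction_disc: Dark steel ring, 11 mm thick, 0.12 kg, five small square teeth on the rim, out to 30 mm. 52 mm across the flats on its +y and -y sides (grip these from above). Bore 38 mm, two inner teeth at +y and -y with a 20 mm gap between. Tab along +x, to 43 mm. Lies flat on a 1.6 mm mat. Origin: centre of underside. Home: origin 23 mm above the hub's, tab to hub -x.
- separator_plate: Dark steel ring, 7 mm thick, 0.09 kg, smooth rim, plain faces. 52 mm across the flats on its +y and -y sides (grip these from above). Bore 38 mm, two inner teeth at +y and -y with a 20 mm gap between. Tab along +x, to 43 mm. Lies flat on a 1.6 mm mat. Origin: centre of underside. Home, on the disc: origin 34 mm above the hub's, tab to hub +x.
- disc_tab (a point): Middle of the friction disc's 14 mm wide outer tab, 37 mm along +x from the disc's axis, at mid thickness.
- separator_tab (a point): Middle of the loose separator plate's 14 mm wide outer tab, 37 mm along +x from its axis, at mid thickness.
Mind the look-alikes: they are no part of the job. Leave any blue or orange look-alike of the separator_plate alone.

How it is judged:
On the way, in this order (a step that is already met when the one before it is completed fails the run):
1. the friction disc lies flat on the hub's own plate, its tab opposite to that plate's tab (horizontal distance between friction_disc and hub below 0.01 m and z of friction_disc in the frame of hub between 0.019 and 0.027 m and angle between friction_disc's own z axis and vertical below 0.17 rad and x of disc_tab in the frame of hub below -0.022 m and y of disc_tab in the frame of hub between -0.02 and 0.02 m), for 0.2 s.
2. the separator plate lies flat on the friction disc, its tab opposite to the disc's (horizontal distance between separator_plate and hub below 0.01 m and z of separator_plate in the frame of hub between 0.03 and 0.038 m and angle between separator_plate's own z axis and vertical below 0.17 rad and x of separator_tab in the frame of hub above 0.022 m and y of separator_tab in the frame of hub between -0.02 and 0.02 m), for 0.2 s.
At the end, for the whole second after the job is handed in: Both rings rest on the hub's post, centred within 10 mm, level within 10 degrees: the disc 23 mm up (within 4), tab on the hub's -x side; the separator on it, 34 mm up (within 4), tab on the +x side; tab middles at least 22 mm out along x and within 20 mm of the x axis (all of step 1 and all of step 2 and linear speed of each of friction_disc, separator_plate below 0.02 m/s); the robot touches nothing.
It also fails if it takes over 64 s, if anything falls off the work surface, if the arm or the gripper's body presses on something with over 40 N, if the wrist force passes 120 N, or if a joint passes its speed limit or range.

ROBOT

A 7-joint arm with a two-finger parallel gripper is mounted at the origin on a cart in front of the work surface, level with it; the furniture and walls round the work are solid. World frame = base frame: x ahead of the robot, y to its left, z up, the work surface at z = 0. Lengths are in m, angles in rad, forces in N, time in s.
With the tool pointing down it reaches from about 0.4 to 0.85 m from the base axis. Payload 6.9 kg.
Tool frame: the origin (TCP) lies midway between the tips of the shut fingers; the grasp point (between the pads) lies 19 mm behind it; z points along the fingers, y is the direction in which the jaws open and shut (so a half turn about z gives the same grasp; the last joint's range is limited). The gripper opens to 85 mm and grips with 20 to 120 N. Pads are 22 mm wide; open, the fingers measure 114 mm over their backs; the gripper's body (76 mm by 85 mm) begins 54 mm behind the grasp point. The pads swing forward as they close: fully open they stand 13 mm farther back than shut.
Start: joints at [-1.117, 0.507, -0.238, 1.5, 0.126, 1.149, -0.155], TCP at [0.214, 0.587, 0.231] pointing down, gripper open.
Joint ranges: [-3.08, 3.08], [-0.24, 2.05], [-1.43, 1.35], [0, 2.5], [-1.52, 4.66], [0.17, 1.96], [-2.89, 2.89]. Speed limits (rad/s): [2.39, 2.39, 3.14, 3.14, 3.14, 3.14, 3.14].

INTERFACE

Orientations are given as [roll, pitch, yaw] about the fixed x, y, z axes, in that order (R = Rz(yaw) Ry(pitch) Rx(roll)).
In Python, from plant import * gives the robot as it stands.
- The arm moves only by the tool step_arm, never from a script. Its argument "targets" is text: rows parted by semicolons, each of 7 numbers parted by spaces: the opening, from -1 (shut) to 1 (fully open), so that 0 is half open, then the shift along the tool's x, y, z in cm, then the turn, a rotation vector about the tool's x, y, z in rad. In form: claw x y z ax ay az; .... A call has 1 to 8 rows; each row shifts and turns the commanded pose from where the row before left it, along the tool's axes as they then stand; what a row does not reach is not made up. A row lasts 1/12 s, in which the tool goes at most 41.7 mm and 7.16 degrees, less where a joint would pass 70% of its speed; a pose out of reach is approached as far as the arm can. A call is refused whole if a number of a shift passes 4.17 or a number of a turn 0.125, either way. A call with a gripper value outside its range is refused whole. The fingers move at their own pace and stop on an object; "squeeze" is the grip in N (left out, the last holds). Time passes only in rows, so rows that do not move let the fingers close. It gives the time, the measured TCP pose, the force and the opening at its end, in the units of the state.
- get_obs(): the state, without advancing time (a new reading comes with each control period).
- get_image(name): name is "scene" or "top" or "wrist"; returns a dict with "image" (400x640x3 uint8, red, green, blue), "mtx" (3x3 intrinsics, pixels), "R" (3x3) and "t" (3): a world point X has camera coordinates R X + t. Camera axes: x right, y down, z forward; pixel columns grow to the right and rows downward; lengths in m; the calibration is good to about 2 mm. The wrist camera is an equidistant fisheye: a pixel r from the principal point sees the ray r / f radians off the axis. A picture is of the moment at which its call begins. There is no depth.
- sign_off(): hands the job in, once; it reports no verdict.
The state is a dict: "clock": time; "joint_positions": joint angles; "qvel": joint speeds; "effort": joint torques, N m; "eef_pos": TCP position; "ee_rot": TCP orientation; "wrist_force": force on the tool from outside, world axes, zero at the start; "wrist_torque": the same for the moment, N m; "grip_width": finger opening in m.
Only numpy, scipy, OpenCV 4.12 (cv2) and the standard library are available. Lean on these libraries where they do the work, as an engineer would, in place of code of your own. Each camera call takes 0.05 s, during which the arm holds its last target.

## Working session

There is one attempt and no reset: what is moved stays moved. The work goes in short steps, Python scripts to look and compute and a tool call to move; the robot and the scene stay as the last step left them, time stands still between calls to the robot, and variables do not carry over. Pictures are saved under pics/ and viewed, and the job is handed in when it is done.

Besides the shell and the picture viewer there is one more tool, called after "Call:" as a command line: name --argument value ..., lists and objects as JSON in quotes. step_arm: Moves the arm, as the interface text tells. Its arguments: {"type":"object","properties":{"targets":{"type":"string"},"squeeze":{"type":"number"}},"required":["targets"]}

```bash
mkdir -p pics; ls
cat > h.py <<'E'
from plant import *
import numpy as np, cv2
def snap(n,f):
    d=get_image(n); cv2.imwrite(f'pics/{f}.png',d['image'][:,:,::-1]); np.savez(f'{f}.npz',**d); return d
def px2w(d,uv,z):
    R=np.array(d['R']);t=np.array(d['t']);K=np.array(d['mtx'])
    r=R.T@np.linalg.solve(K,[uv[0],uv[1],1]); c=-R.T@t
    return c+r*(z-c[2])/r[2]
def crop(f,x0,y0,x1,y1,s,o):
    im=cv2.imread(f'pics/{f}.png')[y0:y1,x0:x1]; cv2.imwrite(f'pics/{o}.png',cv2.resize(im,None,fx=s,fy=s,interpolation=cv2.INTER_CUBIC))
E
python3 - <<'E'
from h import *
print(get_obs())
for n in ['scene','top','wrist']:
    d=snap(n,n+'0'); print(n,-np.array(d['R']).T@d['t'],d['mtx'])
E
```

```text
pics
{'clock': 0.0, 'joint_positions': array([-1.11652889,  0.5083143 , -0.23748678,  1.50114038,  0.12566346,
        1.14887953, -0.15482585]), 'qvel': array([ 0.00016882, -0.00108943, -0.00050885,  0.00104978,  0.00076   ,
       -0.00042509, -0.00155621]), 'effort': array([ 6.60915412e-04, -6.20580339e+01, -2.18607478e+00, -2.49648356e+01,
        1.28038094e-02,  1.20911223e-02, -1.54901005e-05]), 'eef_pos': array([0.21349716, 0.58687105, 0.23044035]), 'ee_rot': array([-3.13983353e+00,  1.93349729e-05,  2.79276933e+00]), 'wrist_force': array([-0.05488511, -0.1338426 ,  0.77603736]), 'wrist_torque': array([-0.0224401 ,  0.00114384, -0.00372876]), 'grip_width': 0.08561815454160868}
scene [0.00104507 0.42222434 0.67634097] [[408.11138092   0.         322.45626197]
 [  0.         408.11138092 197.37515347]
 [  0.           0.           1.        ]]
top [0.34411743 0.12544025 0.89836431] [[478.34098267   0.         319.94147258]
 [  0.         478.34098267 196.5508418 ]
 [  0.           0.           1.        ]]
wrist [0.14835012 0.61078643 0.37361184] [[309.70691629   0.         321.10961907]
 [  0.         309.70691629 196.48160925]
 [  0.           0.           1.        ]]
```

View pics/scene0.png

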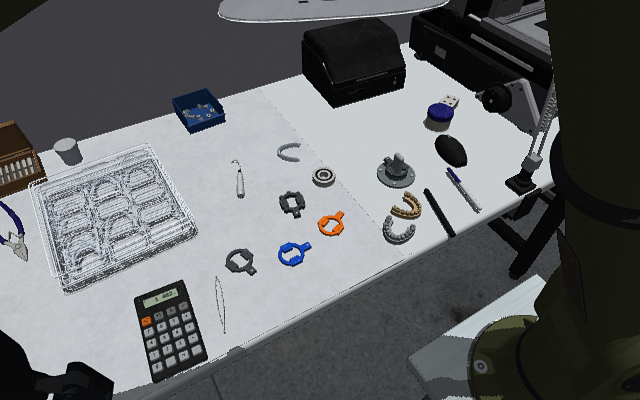

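View pics/top0.png

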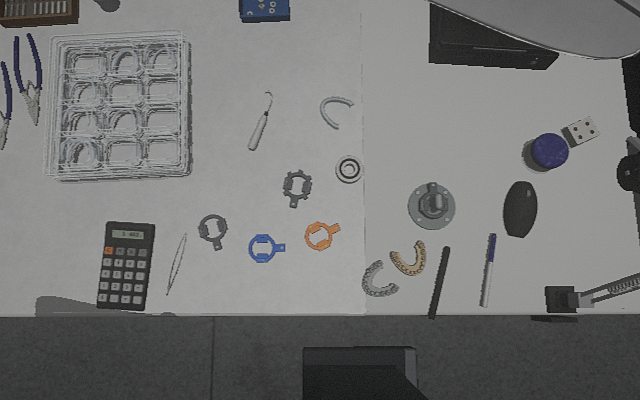

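View pics/wrist0.png

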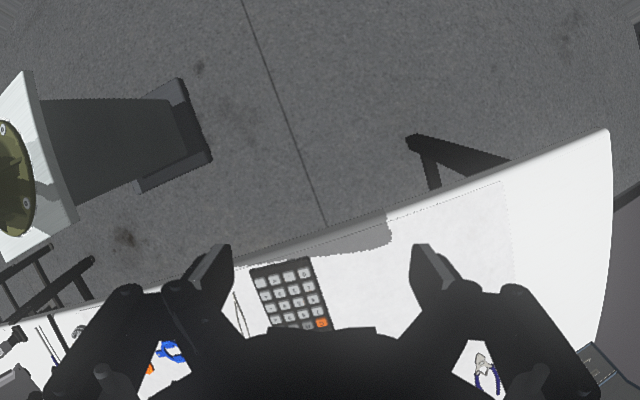

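The top view shows the candidates: a toothed dark ring at (297,187), which is the friction disc; a smooth dark ring at (213,230), the separator; blue (262,248) and orange (320,236) look-alikes to leave alone; and the hub at (432,205). I'll confirm these in enlarged crops.

Run:
```python
from h import *
crop('top0',260,155,340,215,10,'c1'); crop('top0',180,200,260,260,10,'c2'); crop('top0',395,170,475,230,10,'c3')
```

```text
(no output)
```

View pics/c1.png

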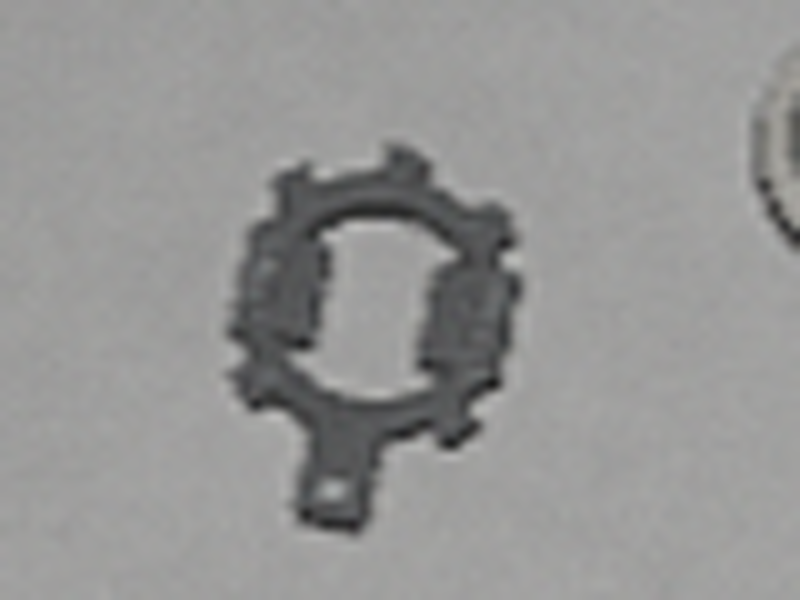

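View pics/c2.png

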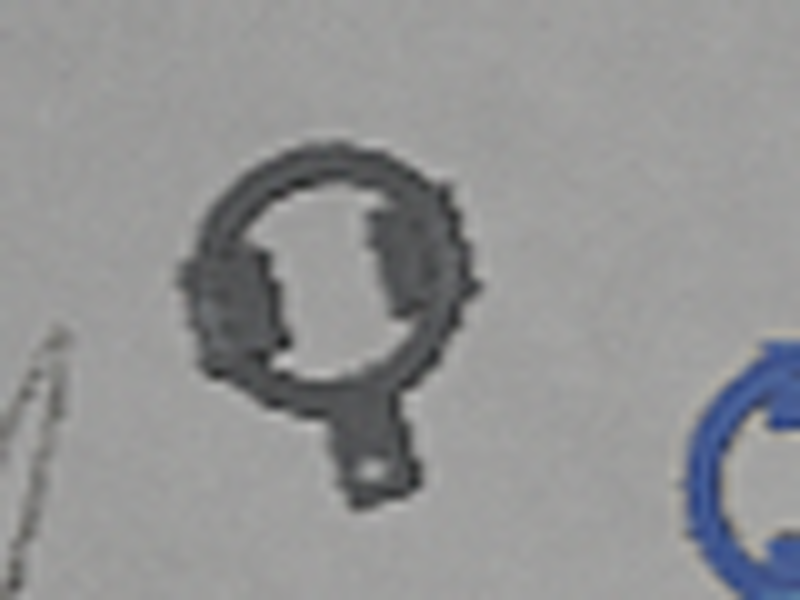

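View pics/c3.png

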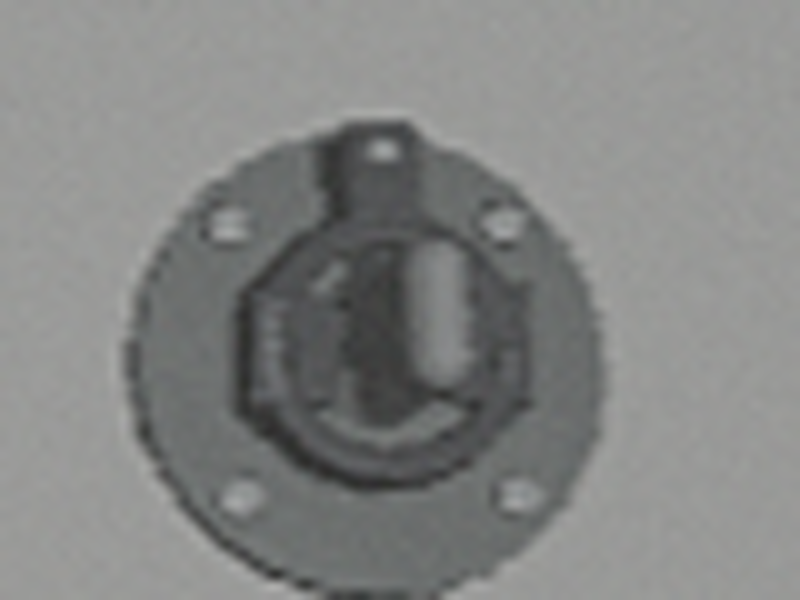

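```bash
cat >> h.py <<'E'
def ldc(f): return dict(np.load(f'{f}.npz'))
def proj(d,P):
    c=np.atleast_2d(P)@np.array(d['R']).T+d['t']; q=c@np.array(d['mtx']).T; return q[:,:2]/q[:,2:]
def ringpts(p,yaw,th,hub=False):
    x,y,z=p
    a=np.linspace(0,2*np.pi,90)
    L=[np.c_[.019*np.cos(a),.019*np.sin(a),0*a+th],np.c_[.025*np.cos(a),.025*np.sin(a),0*a+th],
      np.array([[.024,-.007,th],[.043,-.007,th],[.043,.007,th],[.024,.007,th]]),
      np.array([[-.01,.026,th],[.01,.026,th]]),np.array([[-.01,-.026,th],[.01,-.026,th]]),
      np.array([[-.01,.01,th],[.01,.01,th]]),np.array([[-.01,-.01,th],[.01,-.01,th]])]
    R=np.array([[np.cos(yaw),-np.sin(yaw),0],[np.sin(yaw),np.cos(yaw),0],[0,0,1]])
    return [l@R.T+np.array(p) for l in L]
def hubpts(p,yaw):
    a=np.linspace(0,2*np.pi,90)
    L=ringpts((p[0],p[1],0.016),yaw,.007)
    R=np.array([[np.cos(yaw),-np.sin(yaw),0],[np.sin(yaw),np.cos(yaw),0],[0,0,1]])
    for r,z in[(.045,0.0)]: L.append(np.c_[r*np.cos(a),r*np.sin(a),0*a+z]@R.T+np.array([p[0],p[1],0]))
    for z in(.058,): L.append(np.array([[-.014,-.006,z],[.014,-.006,z],[.014,.006,z],[-.014,.006,z],[-.014,-.006,z]])@R.T+np.array([p[0],p[1],0]))
    return L
def over(d,f,Ls,x0,y0,x1,y1,s,o):
    im=cv2.imread(f'pics/{f}.png')[y0:y1,x0:x1]; im=cv2.resize(im,None,fx=s,fy=s,interpolation=cv2.INTER_CUBIC)
    for L in Ls:
        q=((proj(d,L)+.5-[x0,y0])*s).astype(int); cv2.polylines(im,[q.reshape(-1,1,2)],False,(0,255,255),1)
    cv2.imwrite(f'pics/{o}.png',im)
E
python3 - <<'E'
from h import *
d=ldc('top0'); print(d['R'])
P=lambda x0,y0,c,z: px2w(d,(x0+c[0]/10-.5,y0+c[1]/10-.5),z)
f=P(260,155,(377,305),.0126); ft=P(260,155,(338,488),.0126); print('disc',f,np.degrees(np.arctan2(*(ft-f)[1::-1])),np.linalg.norm(ft-f))
f2=P(180,200,(330,283),.0086); ft=P(180,200,(380,480),.0086); print('sep',f2,np.degrees(np.arctan2(*(ft-f2)[1::-1])))
for z in(0.,.005,.01): 
  h=[P(395,170,c,z) for c in[(230,225),(505,223),(517,495),(242,495)]]; print('hub',np.mean(h,0),np.degrees(np.arctan2(*(h[0]-h[3])[1::-1])),np.linalg.norm(h[0]-h[1]),np.linalg.norm(h[0]-h[3]))
print('foot',P(395,170,(367,360),.0), 'post',P(395,170,(436,312),.060),P(395,170,(375,122),.023))
y1=np.arctan2(*(P(260,155,(338,488),.0126)-f)[1::-1]);y2=np.arctan2(*(ft-f2)[1::-1])
over(d,'top0',ringpts((f[0],f[1],.0016),y1,.011),260,155,340,215,10,'o1')
over(d,'top0',ringpts((f2[0],f2[1],.0016),y2,.007),180,200,260,260,10,'o2')
h=np.mean(h,0); over(d,'top0',hubpts(h,np.radians(0)),395,170,475,230,10,'o3')
im=np.hstack([cv2.imread(f'pics/o{i}.png')[:, :] for i in(1,2)]); cv2.imwrite('pics/o12.png',cv2.resize(im,(800,300)))
E
```

```text
[[-0.00474241 -0.99998525  0.00264644]
 [-0.98090515  0.00413734 -0.19444271]
 [ 0.1944289  -0.00351804 -0.98091031]]
disc [0.54220262 0.16528913 0.0126    ] 168.4870090995704 0.03597835485014304
sep [0.46172559 0.32354753 0.0086    ] -163.79793815931598
hub [ 5.04113636e-01 -9.13128977e-02 -2.77555756e-17] -0.05061854346706105 0.052840137672324046 0.05234302659506039
hub [ 0.50322315 -0.09010652  0.005     ] -0.05061854346705407 0.052546046862643955 0.05205170254197199
hub [ 0.50233266 -0.08890014  0.01      ] -0.05061854346704696 0.052251956052963865 0.05176037848888365
foot [ 0.50387504 -0.09006301  0.        ] post [ 0.5018526  -0.08842833  0.06      ] [ 0.54517568 -0.08831946  0.023     ]
```

View pics/o12.png

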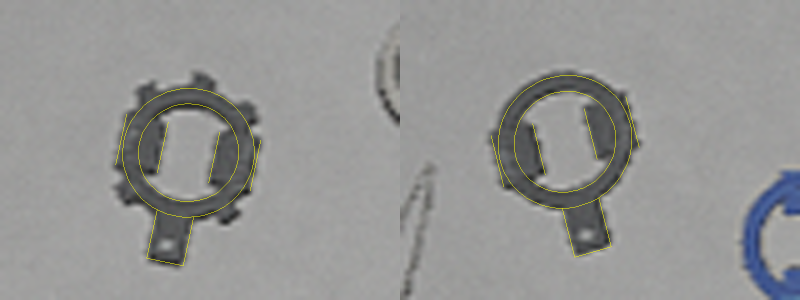

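View pics/o3.png

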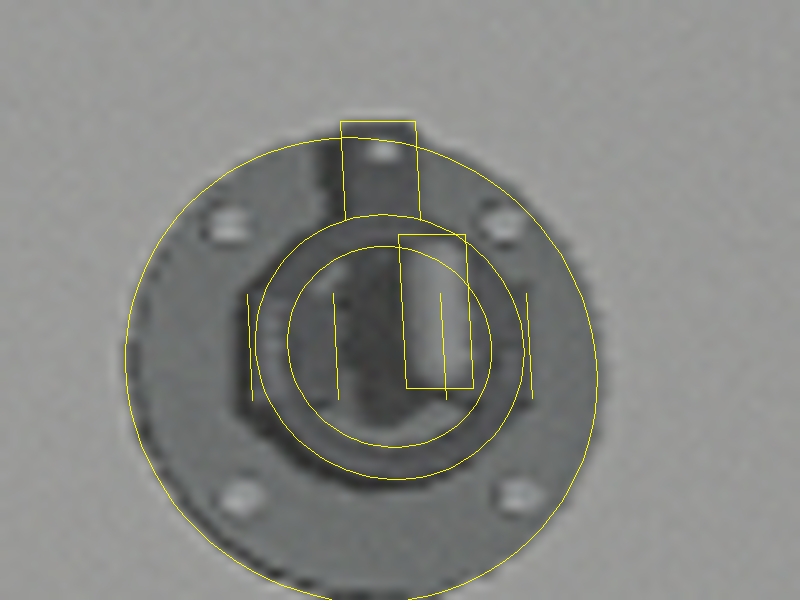

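Disc confirmed at (297,187): toothed rim, and the overlay fits. Separator confirmed at (213,230): smooth and dark. The hub overlay fits too, with its tab pointing world +x. Next I move above the disc.

```bash
cat >> h.py <<'E'
from scipy.spatial.transform import Rotation as Ro
def go(x,y,z,yawdeg):
    o=get_obs(); R=Ro.from_euler('xyz',o['ee_rot'])
    v=R.inv().apply(np.array([x,y,z])-o['eef_pos'])*100
    T=Ro.from_euler('xyz',[np.pi,0,np.radians(yawdeg)])
    print('t',o['clock'],'pos',o['eef_pos'].round(4),'rpy',np.degrees(o['ee_rot']).round(2),'q7',o['joint_positions'][6].round(2),'F',o['wrist_force'].round(1),'w',round(o['grip_width'],4))
    print('shift cm',v.round(2),'norm',np.linalg.norm(v).round(2),'rotvec',(R.inv()*T).as_rotvec().round(3))
E
python3 -c "
from h import *
go(.542,.1655,.2304,168.5)"
```

```text
t 0.15 pos [0.2135 0.587  0.2306] rpy [-179.92    0.    160.02] q7 -0.15 F [ 0.1 -0.1  0.5] w 0.0852
shift cm [-45.27 -28.39   0.06] norm 53.44 rotvec [-0.001 -0.    -0.148]
```

Call:
step_arm --targets "0.5 -3.2 -2.0 0 0 0 -0.01;0.5 -3.2 -2.0 0 0 0 -0.01;0.5 -3.2 -2.0 0 0 0 -0.01;0.5 -3.2 -2.0 0 0 0 -0.01;0.5 -3.2 -2.0 0 0 0 -0.01;0.5 -3.2 -2.0 0 0 0 -0.01;0.5 -3.2 -2.0 0 0 0 -0.01;0.5 -3.2 -2.0 0 0 0 -0.01" --squeeze 50

```text
clock: 0.82
eef_pos: [0.4085, 0.3545, 0.2312]
ee_rot: [-3.141, -0.0, 2.873]
wrist_force: [0.5, 0.0, 0.6]
grip_width: 0.0641
```

```bash
python3 -c "
from h import *
go(.542,.1655,.16,168.5)"
```

```text
t 0.8167 pos [0.4085 0.3545 0.2312] rpy [-179.98   -0.    164.63] q7 0.45 F [0.5 0.  0.6] w 0.0641
shift cm [-17.88 -14.68   7.12] norm 24.21 rotvec [-0.    -0.    -0.067]
```

Call:
step_arm --targets "0.5 -2.5 -2.1 1.0 0 0 -0.01;0.5 -2.5 -2.1 1.0 0 0 -0.01;0.5 -2.5 -2.1 1.0 0 0 -0.01;0.5 -2.5 -2.1 1.0 0 0 -0.01;0.5 -2.5 -2.1 1.0 0 0 -0.01;0.5 -2.5 -2.1 1.0 0 0 -0.01;0.5 -2.5 -2.1 1.0 0 0 -0.01;0.5 0 0 0 0 0 0"

```text
clock: 1.48
eef_pos: [0.546, 0.1639, 0.1589]
ee_rot: [-3.136, 0.0, 2.934]
wrist_force: [0.5, -1.1, -0.2]
grip_width: 0.064
```

```bash
python3 -c "
from h import *
go(.542,.1655,.06,168.5)
d=snap('wrist','w1');print(d['R'],d['t'])
over(d,'w1',[],0,0,640,400,1,'w1b')"
```

```text
t 1.4833 pos [0.546  0.1639 0.1589] rpy [-179.7     0.    168.12] q7 0.92 F [ 0.5 -1.1 -0.2] w 0.064
shift cm [0.42 0.13 9.89] norm 9.9 rotvec [-0.005  0.    -0.007]
[[ 0.2049507   0.97875628 -0.0055991 ]
 [ 0.94274341 -0.19586536  0.26994743]
 [ 0.26311608 -0.06060443 -0.96285878]] [-0.27153826 -0.4972914   0.1758085 ]
```

View pics/w1.png

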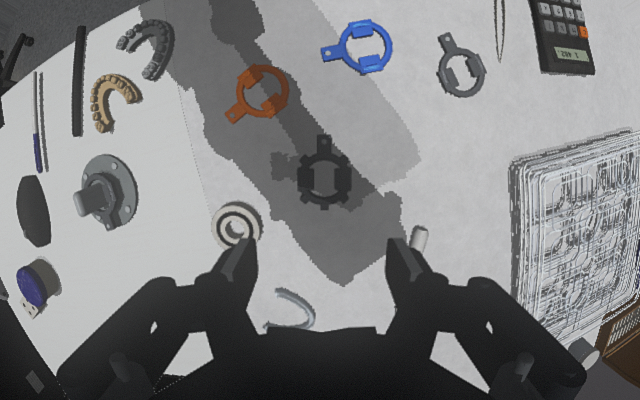

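The wrist view shows the disc centred near (324,182), its tab at (322,145), and the fingers at (240,260) and (400,260). I'll overlay my disc and hub estimates through the fisheye model.

```bash
cat >> h.py <<'E'
_pp=proj
def proj(d,P):
    if abs(d['mtx'][0][0]-309.7)>1: return _pp(d,P)
    c=np.atleast_2d(P)@np.array(d['R']).T+d['t']; rho=np.hypot(c[:,0],c[:,1]); th=np.arctan2(rho,c[:,2])
    K=d['mtx']; return np.c_[K[0][2]+K[0][0]*th*c[:,0]/rho,K[1][2]+K[1][1]*th*c[:,1]/rho]
E
python3 - <<'E'
from h import *
d=ldc('w1')
over(d,'w1',ringpts((.5422,.1653,.0016),np.radians(168.5),.011),274,125,374,225,6,'a1')
over(d,'w1',hubpts((.5028,-.0890,0),np.radians(-.5)),60,135,160,235,6,'a2')
cv2.imwrite('pics/a12.png',cv2.resize(np.hstack([cv2.imread('pics/a1.png'),cv2.imread('pics/a2.png')]),(800,400)))
E
```

```text
(no output)
```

View pics/a12.png

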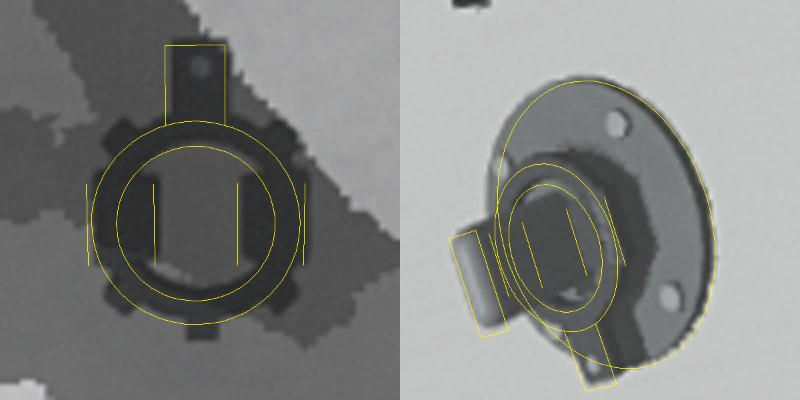

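Call:
step_arm --targets "0.5 0.4 0.05 2.5 -0.004 0 -0.006;0.5 0 0 2.5 0 0 0;0.5 0 0 2.5 0 0 0;0.5 0 0 2.4 0 0 0;0.5 0 0 0 0 0 0;0.5 0 0 0 0 0 0"

```text
clock: 2.03
eef_pos: [0.538, 0.1742, 0.0618]
ee_rot: [3.139, -0.003, 2.95]
wrist_force: [-0.6, -0.3, 1.1]
grip_width: 0.0639
```

Run:
```python
from h import *
go(.542,.166,.0,168.5)
d=snap('wrist','w2')
over(d,'w2',ringpts((.5422,.1655,.0016),np.radians(168.5),.011),200,120,440,300,3,'a3')
```

```text
t 2.0333 pos [0.538  0.1742 0.0618] rpy [ 1.7983e+02 -1.5000e-01  1.6902e+02] q7 0.89 F [-0.6 -0.3  1.1] w 0.0639
shift cm [-0.56 -0.75  6.17] norm 6.24 rotvec [ 0.003 -0.003  0.009]
```

View pics/a3.png

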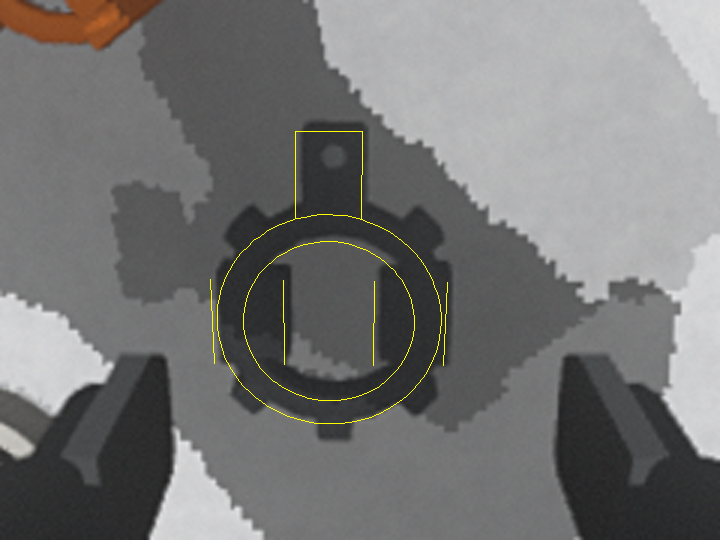

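Run:
```python
from h import *
go(.541,.1665,.03,168.5); print(get_obs()['qvel'].round(3))
```

```text
t 2.0833 pos [0.5391 0.1744 0.063 ] rpy [ 1.7975e+02 -1.0000e-02  1.6900e+02] q7 0.89 F [-1.1  0.3  0.4] w 0.064
shift cm [-0.34 -0.75  3.29] norm 3.4 rotvec [ 0.004 -0.     0.009]
[ 0.005 -0.025  0.001 -0.017  0.001 -0.     0.002]
```

Call:
step_arm --targets "0.5 -0.17 -0.37 1.0 0 0 0.004;0.5 -0.17 -0.38 1.0 0.002 0 0.004;0.5 0 0 1.3 0 0 0;0.5 0 0 0 0 0 0;0.5 0 0 0 0 0 0"

```text
clock: 2.5
eef_pos: [0.5408, 0.1652, 0.0289]
ee_rot: [3.14, -0.001, 2.94]
wrist_force: [-0.6, -0.6, 0.6]
grip_width: 0.064
```

Run:
```python
from h import *
go(.541,.1665,.0,168.5); print(get_obs()['qvel'].round(3))
d=snap('wrist','w3')
over(d,'w3',ringpts((.541,.1665,.0016),np.radians(168.5),.011),200,120,440,300,3,'a4')
```

```text
t 2.5 pos [0.5408 0.1652 0.0289] rpy [ 1.7993e+02 -5.0000e-02  1.6847e+02] q7 0.88 F [-0.6 -0.6  0.6] w 0.064
shift cm [0.01 0.13 2.89] norm 2.9 rotvec [ 0.001 -0.001 -0.001]
[-0.002 -0.015 -0.006 -0.017 -0.001  0.008  0.001]
```

View pics/a4.png

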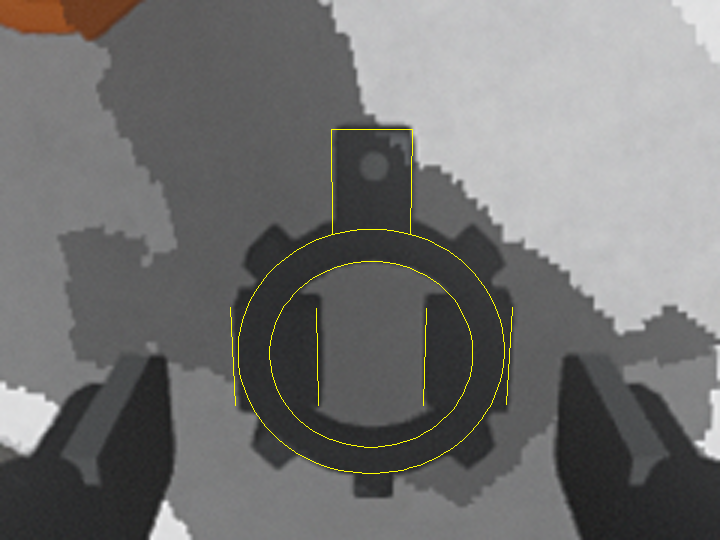

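Overlay now fits the disc. Descending.

Call:
step_arm --targets "0.5 0.05 0.05 1.0 0 0 0;0.5 0.05 0.05 0.8 0 0 0;0.5 0 0 0.5 0 0 0;0.5 0 0 0.3 0 0 0;0.5 0 0 0.2 0 0 0;0.5 0 0 0 0 0 0"

```text
clock: 3.05
eef_pos: [0.54, 0.1668, 0.0007]
ee_rot: [3.14, -0.001, 2.941]
wrist_force: [-0.2, 0.5, 0.4]
grip_width: 0.064
```

Run:
```python
from h import *
go(.541,.1665,.0,168.5)
d=snap('wrist','w4'); crop('w4',200,120,440,300,3,'a5')
```

```text
t 3.05 pos [0.54   0.1668 0.0007] rpy [ 1.7991e+02 -5.0000e-02  1.6850e+02] q7 0.87 F [-0.2  0.5  0.4] w 0.064
shift cm [-0.11 -0.01  0.07] norm 0.13 rotvec [ 0.002 -0.001 -0.   ]
```

View pics/a5.png

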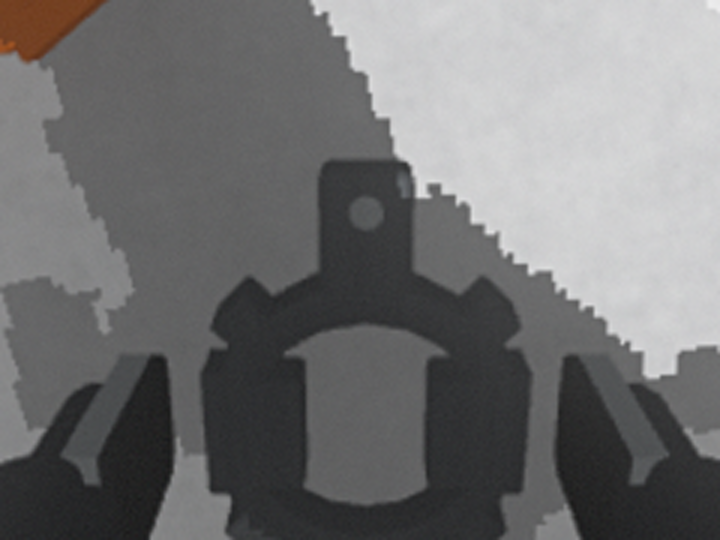

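The disc sits centred between the fingers (flats at x 205 and 528, fingers at 170 and 557). Closing.

Call:
step_arm --targets "-0.2 0 0 0 0 0 0;-0.4 0 0 0 0 0 0;-0.4 0 0 0 0 0 0;-0.4 0 0 0 0 0 0;-0.4 0 0 0 0 0 0" --squeeze 50

```text
clock: 3.52
eef_pos: [0.5405, 0.167, 0.0018]
ee_rot: [3.139, 0.001, 2.941]
wrist_force: [-1.3, -0.0, 6.0]
grip_width: 0.0508
```

Call:
step_arm --targets "-0.4 0 0 -0.5 0 0 0;-0.4 0 0 -1 0 0 0;-0.4 0 0 -2 0 0 0;-0.4 0 0 -2.5 0 0 0;-0.4 0 0 -2.5 0 0 0;-0.4 0 0 -2.5 0 0 0;-0.4 0 0 -1 0 0 0;-0.4 0 0 0 0 0 0"

```text
clock: 4.18
eef_pos: [0.5418, 0.1671, 0.1242]
ee_rot: [3.137, 0.005, 2.94]
wrist_force: [0.0, 0.7, -1.6]
grip_width: 0.0504
```

Run:
```python
from h import *
d=snap('wrist','w5'); crop('w5',180,120,460,320,2.8,'a6')
go(.503,-.089,.12,180)
```

```text
t 4.2333 pos [0.5408 0.1668 0.1223] rpy [1.7982e+02 1.2000e-01 1.6848e+02] q7 0.91 F [ 0.2 -0.  -1.9] w 0.0506
shift cm [ -1.4  -25.82   0.15] norm 25.86 rotvec [ 0.003  0.002 -0.201]
```

View pics/a6.png

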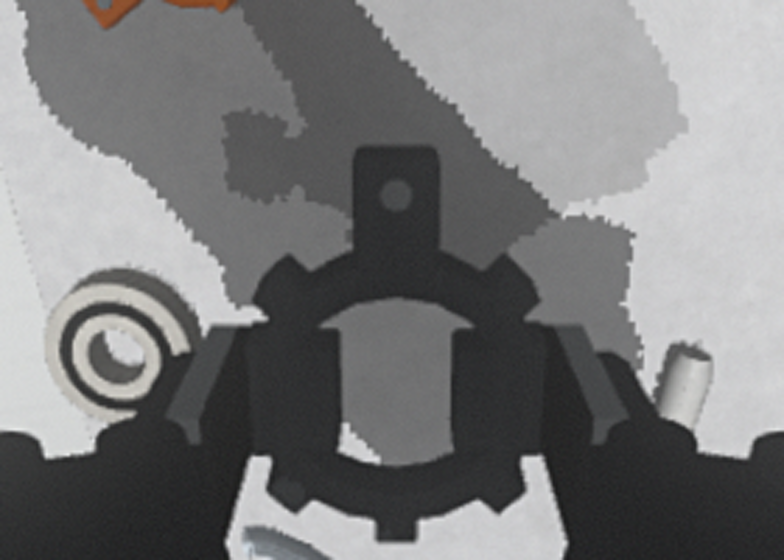

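Run:
```python
from h import *
d=ldc('w5')
over(d,'w5',ringpts((.5408,.1668,.1223),np.radians(168.5),.011),180,120,460,320,2.8,'a7')
```

```text
(no output)
```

View pics/a7.png

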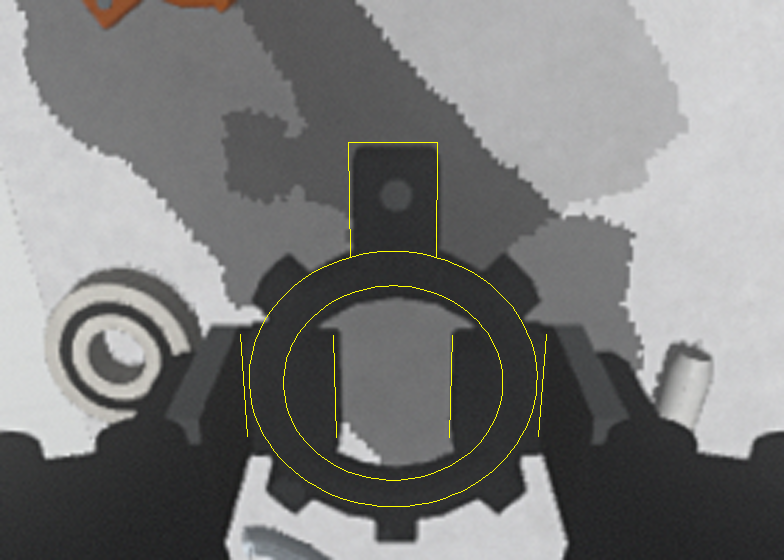

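Call:
step_arm --targets "-0.4 -0.18 -3.2 0 0 0 -0.025;-0.4 -0.18 -3.2 0 0 0 -0.025;-0.4 -0.18 -3.2 0 0 0 -0.025;-0.4 -0.18 -3.2 0 0 0 -0.025;-0.4 -0.18 -3.2 0 0 0 -0.025;-0.4 -0.18 -3.2 0 0 0 -0.025;-0.4 -0.18 -3.2 0 0 0 -0.025;-0.4 -0.18 -3.2 0 0 0 -0.025"

```text
clock: 4.9
eef_pos: [0.5242, -0.0903, 0.119]
ee_rot: [3.139, -0.003, -3.141]
wrist_force: [0.3, 0.6, -1.2]
grip_width: 0.0502
```

Call:
step_arm --targets "-0.4 0 0 0 0 0 0;-0.4 0 0 0 0 0 0;-0.4 0 0 0 0 0 0"

```text
clock: 5.15
eef_pos: [0.5248, -0.0884, 0.1194]
ee_rot: [3.139, -0.002, 3.14]
wrist_force: [-0.4, 0.8, -0.6]
grip_width: 0.0507
```

Run:
```python
from h import *
go(.503,-.089,.12,180)
d=snap('wrist','w6'); o=get_obs(); p=o['eef_pos']
over(d,'w6',ringpts(p,o['ee_rot'][2],.011)+hubpts((.503,-.089),0),180,120,460,320,2.8,'a8')
d=snap('top','t6')
over(d,'t6',ringpts(p,o['ee_rot'][2],.011)+hubpts((.503,-.089),0),380,140,500,230,6,'a9')
```

```text
t 5.15 pos [ 0.5248 -0.0884  0.1194] rpy [ 1.7983e+02 -1.2000e-01  1.7992e+02] q7 1.53 F [-0.4  0.8 -0.6] w 0.0507
shift cm [ 2.18 -0.06 -0.06] norm 2.18 rotvec [ 0.003 -0.002 -0.001]
```

View pics/a8.png

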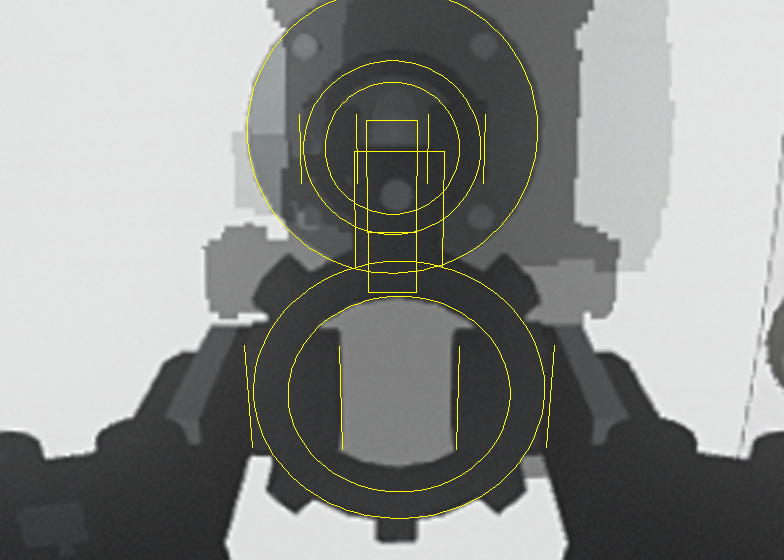

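View pics/a9.png

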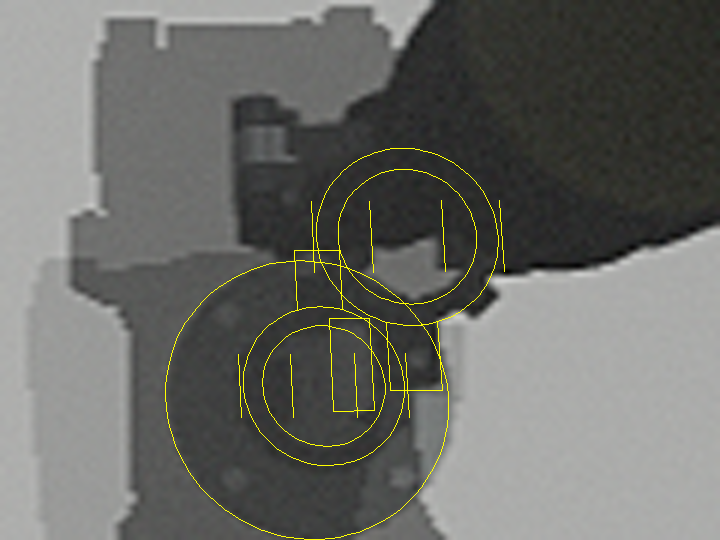

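Call:
step_arm --targets "-0.4 1.1 -0.03 0.5 0 0 0;-0.4 1.1 -0.03 1.0 0.002 0 0;-0.4 0 0 1.5 0 0 0;-0.4 0 0 1 0 0 0;-0.4 0 0 0 0 0 0;-0.4 0 0 0 0 0 0"

```text
clock: 5.75
eef_pos: [0.5037, -0.0885, 0.0803]
ee_rot: [3.141, -0.001, -3.141]
wrist_force: [0.2, -0.3, -1.5]
grip_width: 0.0506
```

Run:
```python
from h import *
go(.503,-.089,.07,180)
d=snap('wrist','w7'); crop('w7',180,120,460,320,2.8,'a10')
d=snap('scene','s7'); crop('s7',340,120,460,210,6,'a11')
```

```text
t 5.75 pos [ 0.5037 -0.0885  0.0803] rpy [ 1.7998e+02 -4.0000e-02 -1.7996e+02] q7 1.51 F [ 0.2 -0.3 -1.5] w 0.0506
shift cm [ 0.07 -0.05  1.03] norm 1.04 rotvec [ 0.    -0.001  0.001]
```

View pics/a10.png

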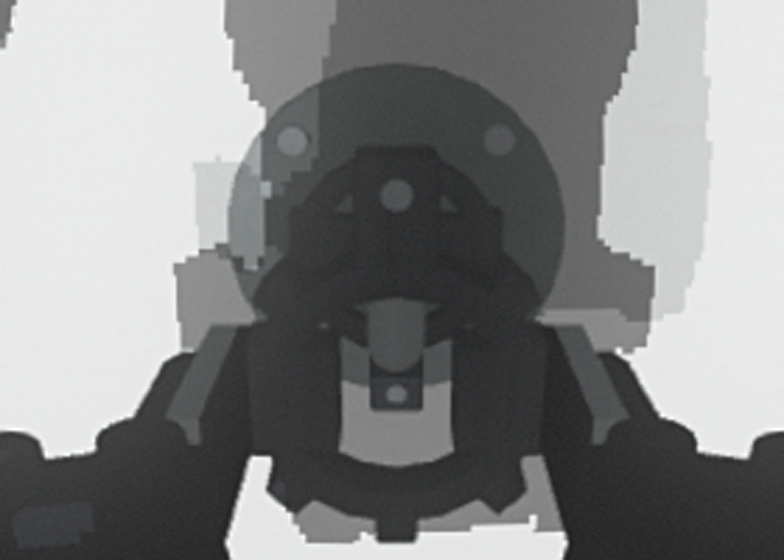

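View pics/a11.png

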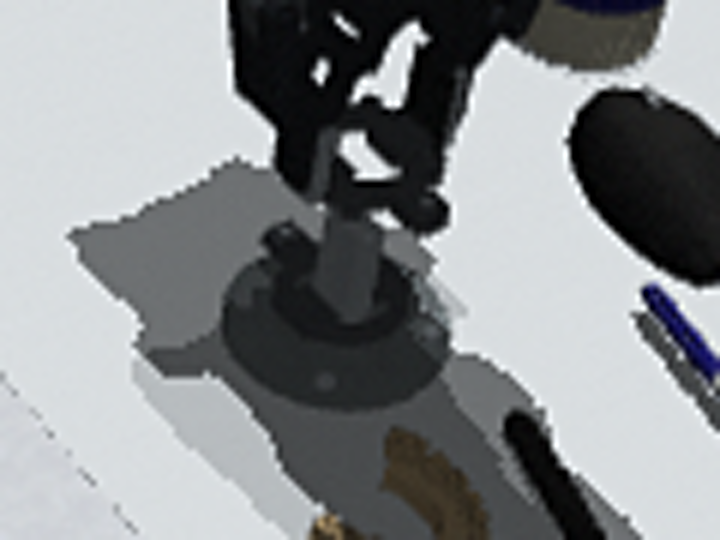

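Run:
```python
from h import *
d=ldc('w7'); o=get_obs(); p=o['eef_pos'];print(p)
over(d,'w7',ringpts(p,o['ee_rot'][2],.011)[:1]+ringpts(p,o['ee_rot'][2],.0)[:1]+hubpts((.503,-.089),0),180,120,460,320,2.8,'a12')
```

```text
[ 0.50436742 -0.08899057  0.08115889]
```

View pics/a12.png

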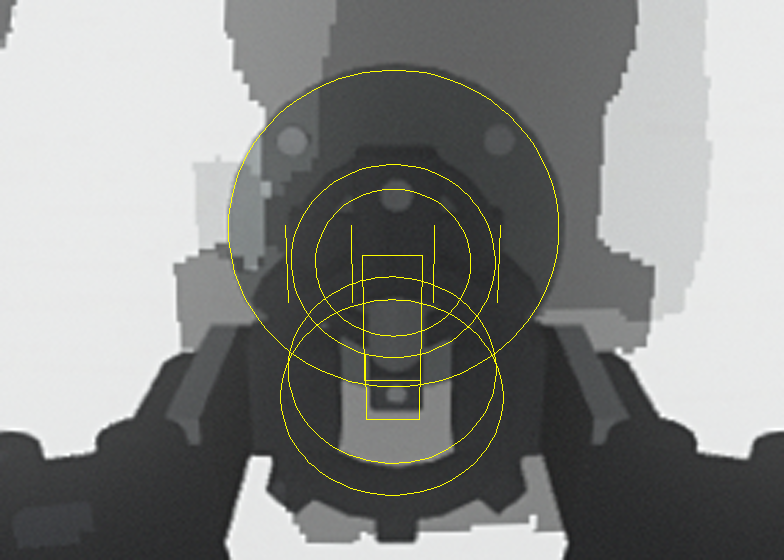

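Call:
step_arm --targets "-0.4 0.1 0 0.5 0 0 0;-0.4 0.1 0 0.8 0 0 0;-0.4 0 0 0.8 0 0 0;-0.4 0 0 0.8 0 0 0;-0.4 0 0 0.8 0 0 0;-0.4 0 0 0.5 0 0 0;-0.4 0 0 0 0 0 0;-0.4 0 0 0 0 0 0"

```text
clock: 6.52
eef_pos: [0.5014, -0.0894, 0.0383]
ee_rot: [3.141, -0.001, 3.141]
wrist_force: [0.6, 1.0, -1.3]
grip_width: 0.0507
```

Run:
```python
from h import *
go(.502,-.089,.0235,180)
d=snap('wrist','w8'); crop('w8',180,120,460,320,2.8,'a13')
```

```text
t 6.5167 pos [ 0.5014 -0.0894  0.0383] rpy [ 1.7999e+02 -4.0000e-02  1.7996e+02] q7 1.49 F [ 0.6  1.  -1.3] w 0.0507
shift cm [-0.06  0.04  1.48] norm 1.48 rotvec [ 0.    -0.001 -0.001]
```

View pics/a13.png

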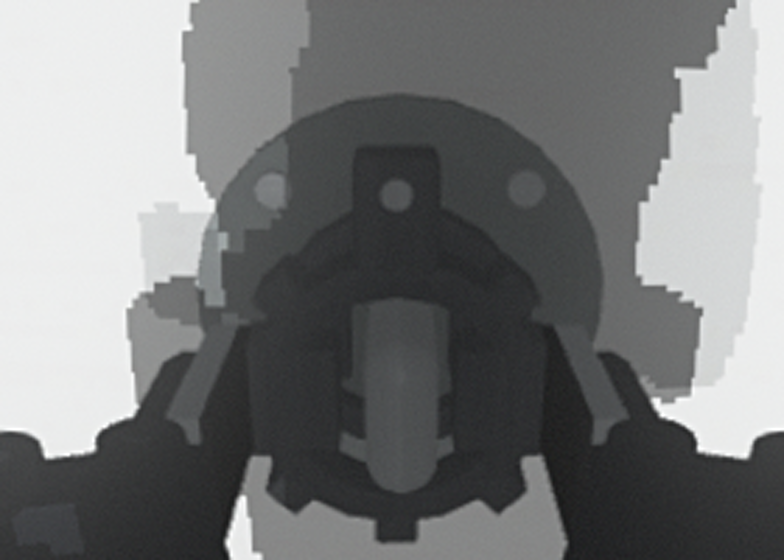

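The post is through the bore, centred at x≈400, with no contact force. Lowering the rest of the way.

Call:
step_arm --targets "-0.4 0 0 0.6 0 0 0;-0.4 0 0 0.4 0 0 0;-0.4 0 0 0.2 0 0 0;-0.4 0 0 0.1 0 0 0;-0.4 0 0 0.1 0 0 0;-0.4 0 0 0 0 0 0"

```text
clock: 7.07
eef_pos: [0.5016, -0.0895, 0.0246]
ee_rot: [-3.142, 0.0, 3.141]
wrist_force: [-0.0, -0.1, -1.1]
grip_width: 0.0511
```

Call:
step_arm --targets "-0.4 0 0 0.1 0 0 0;-0.4 0 0 0.1 0 0 0;-0.4 0 0 0 0 0 0"

```text
clock: 7.32
eef_pos: [0.5018, -0.0895, 0.0232]
ee_rot: [-3.141, 0.001, 3.141]
wrist_force: [-1.9, -0.3, 5.0]
grip_width: 0.0505
```

Contact: the wrist force went from -1.1 to +5 N at TCP z = 0.0232, which matches the disc sitting on the plate. Release to a limited opening, then check.

Call:
step_arm --targets "0.3 0 0 0 0 0 0;0.5 0 0 0 0 0 0;0.5 0 0 0 0 0 0;0.5 0 0 0 0 0 0"

```text
clock: 7.65
eef_pos: [0.5017, -0.0895, 0.0227]
ee_rot: [-3.142, 0.0, 3.141]
wrist_force: [0.4, 0.2, -1.0]
grip_width: 0.064
```

Call:
step_arm --targets "0.5 0 0 -0.5 0 0 0;0.5 0 0 -1.5 0 0 0;0.5 0 0 -2.5 0 0 0;0.5 0 0 -3 0 0 0;0.5 0 0 -3 0 0 0;0.5 0 0 -2 0 0 0;0.5 0 0 0 0 0 0;0.5 0 0 0 0 0 0"

```text
clock: 8.32
eef_pos: [0.5022, -0.0896, 0.1491]
ee_rot: [-3.141, 0.003, 3.141]
wrist_force: [-0.7, -0.7, -0.0]
grip_width: 0.0639
```

Run:
```python
from h import *
go(.4617,.3235,.15,196.2)
d=snap('wrist','w9'); h=(.502,-.089)
over(d,'w9',ringpts((.502,-.089,.023),np.pi,.011),200,120,440,300,3,'a14')
```

```text
t 8.3167 pos [ 0.5022 -0.0896  0.1491] rpy [-179.96    0.18  179.94] q7 1.55 F [-0.7 -0.7 -0. ] w 0.0639
shift cm [ 4.09 41.31 -0.13] norm 41.51 rotvec [-0.001  0.003 -0.284]
```

View pics/a14.png

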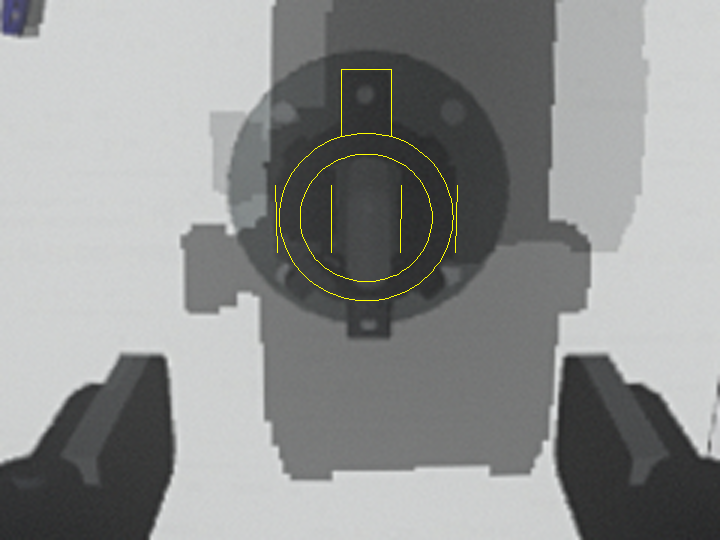

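The disc lies flat on the hub's plate with its tab at image (365,95), i.e. hub -x, and the overlay agrees. Now the separator.

Call:
step_arm --targets "0.5 0.37 3.75 0 0 0 0;0.5 0.37 3.75 0 0 0 0;0.5 0.37 3.75 0 0 0 0;0.5 0.37 3.75 0 0 0 0;0.5 0.37 3.75 0 0 0 0;0.5 0.37 3.75 0 0 0 0;0.5 0.37 3.75 0 0 0 0;0.5 0.37 3.75 0 0 0 0"

```text
clock: 9.03
eef_pos: [0.4709, 0.2119, 0.1463]
ee_rot: [-3.14, -0.002, 3.141]
wrist_force: [-0.0, -0.2, -0.1]
grip_width: 0.0641
```

Call:
step_arm --targets "0.5 0.37 3.75 0 0 0 0;0.5 0.37 3.75 0 0 0 0;0.5 0.37 3.75 0 0 0 0;0.5 0 0 2 0 0 -0.1;0.5 0 0 2 0 0 -0.1;0.5 0 0 2 0 0 -0.084;0.5 0 0 0 0 0 0;0.5 0 0 0 0 0 0"

```text
clock: 9.7
eef_pos: [0.4601, 0.3221, 0.0859]
ee_rot: [-3.14, -0.004, -2.861]
wrist_force: [-0.0, 0.2, 0.3]
grip_width: 0.0642
```

Run:
```python
from h import *
go(.461,.324,.03,196.2); print(get_obs()['qvel'].round(3))
d=snap('wrist','w10')
over(d,'w10',ringpts((.461,.324,.0016),np.radians(196.2),.007),200,120,440,300,3,'a15')
```

```text
t 9.7 pos [0.4601 0.3221 0.0859] rpy [-179.92   -0.24 -163.92] q7 0.94 F [-0.   0.2  0.3] w 0.0642
shift cm [-0.16  0.16  5.59] norm 5.59 rotvec [-0.001 -0.004 -0.002]
[ 0.002 -0.04  -0.    -0.035 -0.011  0.012 -0.013]
```

View pics/a15.png

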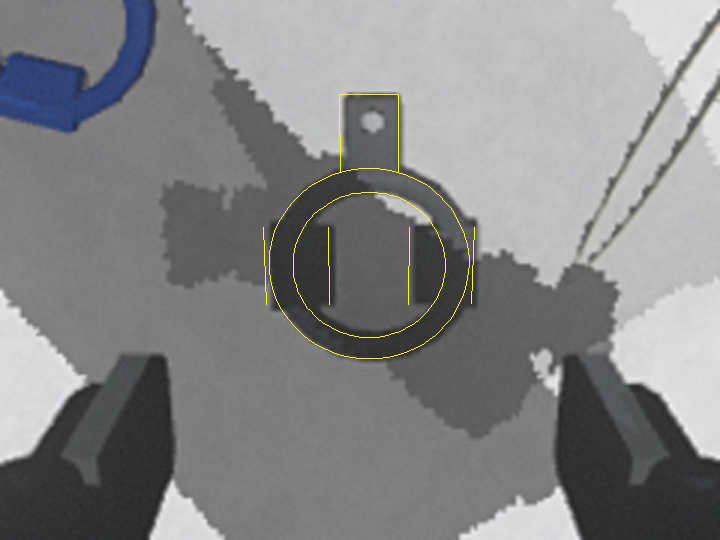

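The smooth dark ring at (371,265) fits the overlay within 1 px. The tweezers' end at (580,262) is about 52 mm from the ring's centre, so I narrow the opening to 60 mm and descend.

Call:
step_arm --targets "0.41 -0.1 0.1 1.5 0 0 0;0.41 -0.05 0.1 1.5 0 0.003 0;0.41 0 0 1.5 0 0 0;0.41 0 0 1.1 0 0 0;0.41 0 0 0 0 0 0;0.41 0 0 0 0 0 0"

```text
clock: 10.25
eef_pos: [0.4622, 0.3254, 0.0321]
ee_rot: [-3.141, -0.003, -2.86]
wrist_force: [-0.3, -0.3, 0.0]
grip_width: 0.0603
```

Run:
```python
from h import *
go(.461,.324,-.001,196.2)
d=snap('wrist','w11')
over(d,'w11',ringpts((.461,.324,.0016),np.radians(196.2),.007),180,120,460,320,2.8,'a16')
```

```text
t 10.25 pos [0.4622 0.3254 0.0321] rpy [-1.7998e+02 -1.6000e-01 -1.6384e+02] q7 0.9 F [-0.3 -0.3  0. ] w 0.0603
shift cm [ 0.14 -0.1   3.31] norm 3.31 rotvec [-0.    -0.003 -0.001]
```

View pics/a16.png

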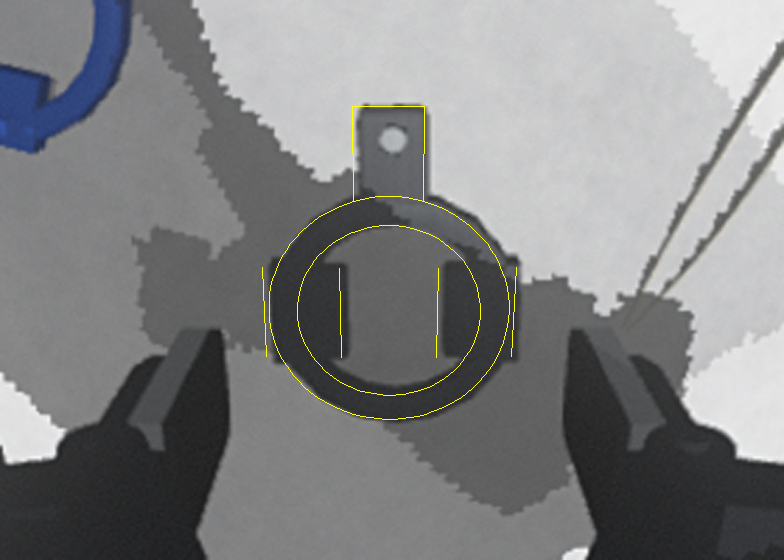

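Call:
step_arm --targets "0.41 0.1 0 1.0 0 0 0;0.41 0 0 1.0 0 0 0;0.41 0 0 0.6 0 0 0;0.41 0 0 0.4 0 0 0;0.41 0 0 0.2 0 0 0;0.41 0 0 0 0 0 0;0.41 0 0 0 0 0 0"

```text
clock: 10.88
eef_pos: [0.461, 0.3251, -0.0004]
ee_rot: [-3.141, -0.003, -2.858]
wrist_force: [-0.1, 0.4, -0.7]
grip_width: 0.0604
```

Call:
step_arm --targets "0.2 0 0 0.08 0 0 0;-0.2 0 0 0 0 0 0;-0.4 0 0 0 0 0 0;-0.4 0 0 0 0 0 0;-0.4 0 0 0 0 0 0" --squeeze 50

```text
clock: 11.3
eef_pos: [0.4613, 0.3252, -0.0002]
ee_rot: [-3.142, -0.002, -2.858]
wrist_force: [-1.3, -1.0, 5.1]
grip_width: 0.0507
```

Call:
step_arm --targets "-0.4 0 0 -0.5 0 0 0;-0.4 0 0 -1 0 0 0;-0.4 0 0 -2 0 0 0;-0.4 0 0 -2.5 0 0 0;-0.4 0 0 -2.5 0 0 0;-0.4 0 0 -2.5 0 0 0;-0.4 0 0 -1.5 0 0 0;-0.4 0 0 0 0 0 0"

```text
clock: 11.97
eef_pos: [0.4629, 0.3265, 0.1282]
ee_rot: [3.139, 0.004, -2.859]
wrist_force: [0.2, 1.0, -1.3]
grip_width: 0.0506
```

Run:
```python
from h import *
go(.502,-.089,.125,196.2); o=get_obs()
d=snap('wrist','w12')
over(d,'w12',ringpts(o['eef_pos']+[0,0,.002],o['ee_rot'][2],.007),180,120,460,320,2.8,'a17')
```

```text
t 11.9667 pos [0.4629 0.3265 0.1282] rpy [ 179.88    0.2  -163.78] q7 0.96 F [ 0.2  1.  -1.3] w 0.0506
shift cm [  7.85 -40.99   0.21] norm 41.74 rotvec [0.002 0.004 0.   ]
```

View pics/a17.png

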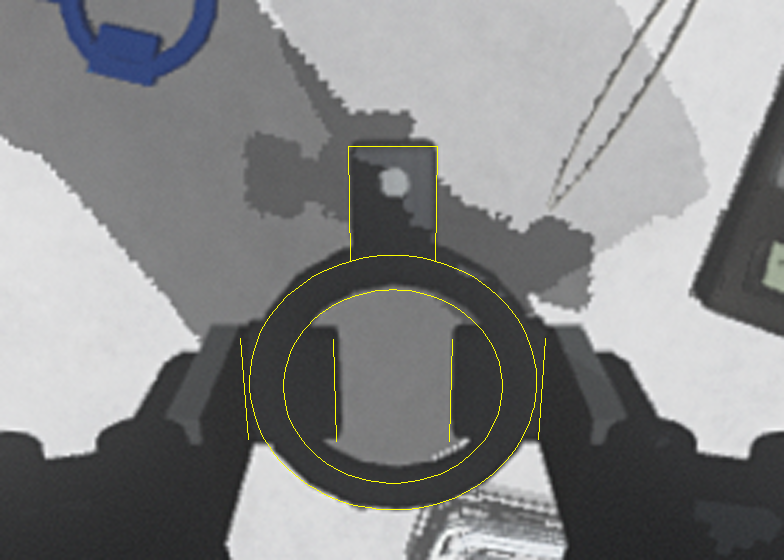

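Call:
step_arm --targets "-0.4 0.65 -3.42 0 0 0 0;-0.4 0.65 -3.42 0 0 0 0;-0.4 0.65 -3.42 0 0 0 0;-0.4 0.65 -3.42 0 0 0 0;-0.4 0.65 -3.42 0 0 0 0;-0.4 0.65 -3.42 0 0 0 0;-0.4 0.65 -3.42 0 0 0 0;-0.4 0.65 -3.42 0 0 0 0"

```text
clock: 12.68
eef_pos: [0.487, 0.0462, 0.1233]
ee_rot: [3.141, -0.004, -2.858]
wrist_force: [0.1, -0.8, -1.3]
grip_width: 0.0506
```

Call:
step_arm --targets "-0.4 0.65 -3.42 0 0 0 0;-0.4 0.65 -3.42 0 0 0 0;-0.4 0.65 -3.42 0 0 0 0;-0.4 0.65 -3.42 0 0 0 0;-0.4 0 0 0 0 0 0.1;-0.4 0 0 0 0 0 0.12;-0.4 0 0 0 0 0 0.12;-0.4 0 0 0 0 0 0.12"

```text
clock: 13.35
eef_pos: [0.5003, -0.0911, 0.1232]
ee_rot: [-3.14, -0.004, 2.958]
wrist_force: [0.2, 0.7, -1.3]
grip_width: 0.0504
```

Call:
step_arm --targets "-0.4 0 0 0 0 0 0.12;-0.4 0 0 0 0 0 0.12;-0.4 0 0 0 0 0 0.12;-0.4 0 0 0 0 0 0.12;-0.4 0 0 0 0 0 0.12;-0.4 0 0 0 0 0 0.12;-0.4 0 0 0 0 0 0.12;-0.4 0 0 0 0 0 0.12"

```text
clock: 14.02
eef_pos: [0.5003, -0.0906, 0.1232]
ee_rot: [-3.137, -0.001, 1.999]
wrist_force: [-0.2, -0.3, -1.3]
grip_width: 0.0505
```

Run:
```python
from h import *
go(.502,-.089,.125,0)
```

```text
t 14.0167 pos [ 0.5003 -0.0906  0.1232] rpy [-1.7975e+02 -6.0000e-02  1.1453e+02] q7 0.59 F [-0.2 -0.3 -1.3] w 0.0505
shift cm [ 0.07  0.22 -0.18] norm 0.29 rotvec [-0.004  0.004  1.999]
```

Call:
step_arm --targets "-0.4 0 0 0 0 0 0.12;-0.4 0 0 0 0 0 0.12;-0.4 0 0 0 0 0 0.12;-0.4 0 0 0 0 0 0.12;-0.4 0 0 0 0 0 0.12;-0.4 0 0 0 0 0 0.12;-0.4 0 0 0 0 0 0.12;-0.4 0 0 0 0 0 0.12"

```text
clock: 14.68
eef_pos: [0.5003, -0.0905, 0.1233]
ee_rot: [-3.138, 0.003, 1.039]
wrist_force: [-0.7, -0.5, -1.4]
grip_width: 0.05
```

Call:
step_arm --targets "-0.4 0 0 0 0 0 0.12;-0.4 0 0 0 0 0 0.12;-0.4 0 0 0 0 0 0.12;-0.4 0 0 0 0 0 0.12;-0.4 0 0 0 0 0 0.12;-0.4 0 0 0 0 0 0.12;-0.4 0 0 0 0 0 0.12;-0.4 0 0 0 0 0 0.08"

```text
clock: 15.35
eef_pos: [0.5003, -0.0904, 0.1232]
ee_rot: [3.141, 0.005, 0.118]
wrist_force: [-0.1, -0.9, -1.0]
grip_width: 0.0506
```

Call:
step_arm --targets "-0.4 0 0 0 0 0 0;-0.4 0 0 0 0 0 0;-0.4 0 0 0 0 0 0"

```text
clock: 15.6
eef_pos: [0.5008, -0.0905, 0.1237]
ee_rot: [3.141, 0.004, 0.128]
wrist_force: [-0.3, 0.5, -0.6]
grip_width: 0.0505
```

Run:
```python
from h import *
go(.501,-.089,.08,0)
```

```text
t 15.6 pos [ 0.5008 -0.0905  0.1237] rpy [179.97   0.21   7.32] q7 -0.89 F [-0.3  0.5 -0.6] w 0.0505
shift cm [ 0.06 -0.15  4.37] norm 4.38 rotvec [0.001 0.004 0.128]
```

Call:
step_arm --targets "-0.4 0 -0.1 0.5 0 0.002 0.064;-0.4 0 -0.05 1.0 0 0.002 0.064;-0.4 0 0 1.2 0 0 0;-0.4 0 0 1 0 0 0;-0.4 0 0 0 0 0 0;-0.4 0 0 0 0 0 0"

```text
clock: 16.1
eef_pos: [0.5006, -0.0893, 0.0868]
ee_rot: [3.141, -0.0, -0.002]
wrist_force: [0.4, -0.4, -0.6]
grip_width: 0.0503
```

Run:
```python
from h import *
go(.501,-.089,.08,0); o=get_obs()
d=snap('wrist','w13')
over(d,'w13',[],180,120,460,320,2.8,'a18')
over(d,'w13',ringpts(o['eef_pos']+[.001,0,.002],o['ee_rot'][2],.007)[:3]+hubpts((.502,-.089),0)+ringpts((.502,-.089,.023),np.pi,.011),180,120,460,320,2.8,'a19')
```

```text
t 16.1 pos [ 0.5006 -0.0893  0.0868] rpy [ 1.7997e+02 -1.0000e-02 -1.4000e-01] q7 -0.95 F [ 0.4 -0.4 -0.6] w 0.0503
shift cm [ 0.04 -0.03  0.68] norm 0.68 rotvec [ 0.    -0.    -0.002]
```

View pics/a18.png

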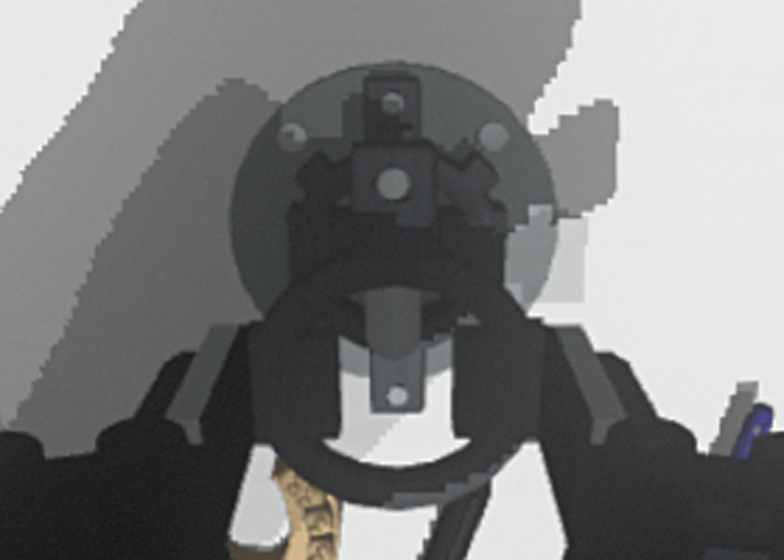

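View pics/a19.png

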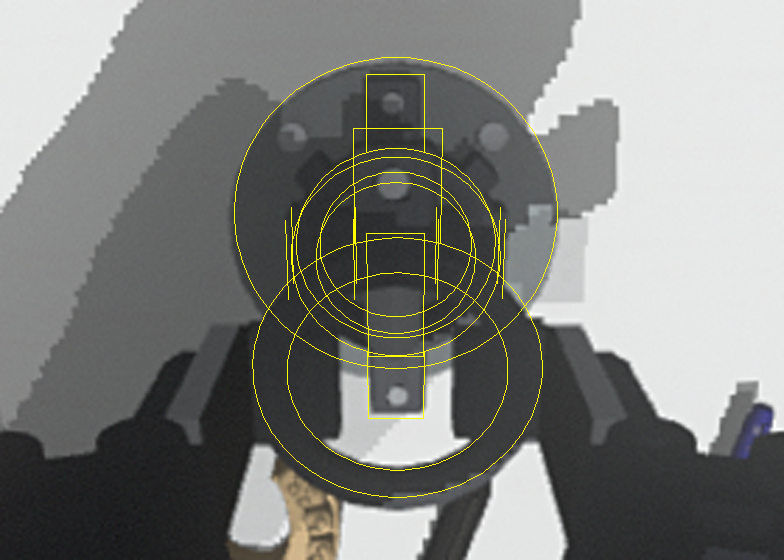

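Over the hub: the post is in the gap (x≈397), the new tab at (393,183) points to hub +x, and the disc tab is at (397,395) on -x. Lowering.

Call:
step_arm --targets "-0.4 0.1 0 0.6 0 0 0;-0.4 0 0 0.8 0 0 0;-0.4 0 0 0.8 0 0 0;-0.4 0 0 0.8 0 0 0;-0.4 0 0 0.8 0 0 0;-0.4 0 0 0.5 0 0 0;-0.4 0 0 0 0 0 0;-0.4 0 0 0 0 0 0"

```text
clock: 16.82
eef_pos: [0.5018, -0.0893, 0.0438]
ee_rot: [3.141, -0.001, -0.003]
wrist_force: [0.7, -0.7, -0.8]
grip_width: 0.0504
```

Run:
```python
from h import *
go(.501,-.089,.0325,0)
d=snap('wrist','w14'); crop('w14',180,120,460,320,2.8,'a20')
```

```text
t 16.8167 pos [ 0.5018 -0.0893  0.0438] rpy [ 1.7996e+02 -4.0000e-02 -2.0000e-01] q7 -0.9 F [ 0.7 -0.7 -0.8] w 0.0504
shift cm [-0.08 -0.03  1.13] norm 1.13 rotvec [ 0.001 -0.001 -0.003]
```

View pics/a20.png

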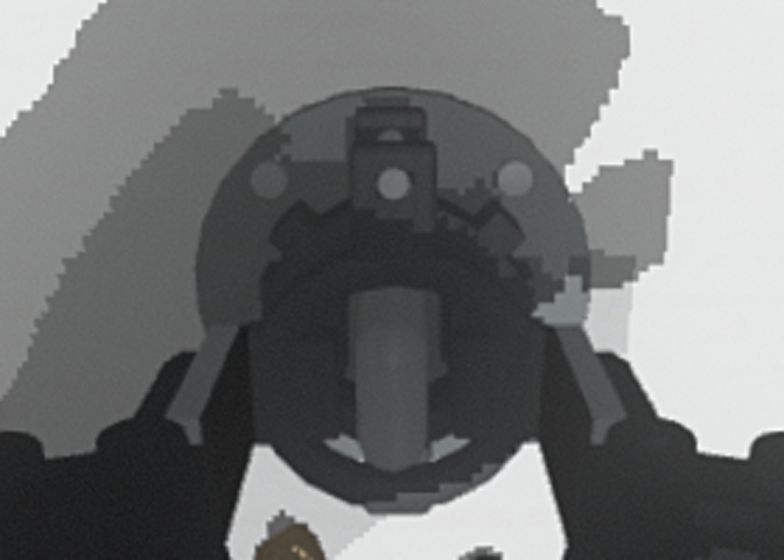

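Call:
step_arm --targets "-0.4 0 0 0.4 0 0 0;-0.4 0 0 0.3 0 0 0;-0.4 0 0 0.2 0 0 0;-0.4 0 0 0.1 0 0 0;-0.4 0 0 0.1 0 0 0;-0.4 0 0 0 0 0 0"

```text
clock: 17.37
eef_pos: [0.502, -0.0892, 0.033]
ee_rot: [3.141, -0.001, -0.003]
wrist_force: [0.2, -0.6, -0.8]
grip_width: 0.0505
```

Call:
step_arm --targets "-0.4 0 0 0.1 0 0 0;-0.4 0 0 0 0 0 0"

```text
clock: 17.53
eef_pos: [0.5022, -0.0893, 0.0322]
ee_rot: [3.141, -0.002, -0.003]
wrist_force: [-0.6, 0.2, 0.3]
grip_width: 0.0504
```

Call:
step_arm --targets "-0.4 0 0 0.1 0 0 0;-0.4 0 0 0 0 0 0"

```text
clock: 17.7
eef_pos: [0.5022, -0.0893, 0.0321]
ee_rot: [3.142, -0.002, -0.003]
wrist_force: [-3.2, 1.2, 11.3]
grip_width: 0.0504
```

Firm contact at z = 0.0321, which is the height expected for the separator sitting on the disc. Release and back off.

Call:
step_arm --targets "0.3 0 0 0 0 0 0;0.5 0 0 0 0 0 0;0.5 0 0 0 0 0 0;0.5 0 0 0 0 0 0"

```text
clock: 18.03
eef_pos: [0.5021, -0.0892, 0.0311]
ee_rot: [3.141, -0.001, -0.003]
wrist_force: [0.4, -0.9, -1.0]
grip_width: 0.0639
```

Call:
step_arm --targets "0.5 0 0 -0.5 0 0 0;0.5 0 0 -1.5 0 0 0;0.5 0 0 -2.5 0 0 0;0.5 0 0 -3 0 0 0;0.5 0 0 -3 0 0 0;0.5 0 0 -2 0 0 0;0.5 0 0 0 0 0 0;0.5 0 0 0 0 0 0"

```text
clock: 18.7
eef_pos: [0.5025, -0.0891, 0.1573]
ee_rot: [3.141, -0.004, -0.003]
wrist_force: [0.0, -0.4, -1.0]
grip_width: 0.0642
```

Call:
step_arm --targets "0.5 -2 -3 0 0 0 0;0.5 -2 -3 0 0 0 0;0.5 -2 -3 0 0 0 0;0.5 -2 -3 0 0 0 0;0.5 0 -3 0 0 0 0;0.5 0 -2 0 0 0 0;0.5 0 0 0 0 0 0;0.5 0 0 0 0 0 0"

```text
clock: 19.37
eef_pos: [0.4216, 0.0822, 0.155]
ee_rot: [3.14, 0.0, -0.0]
wrist_force: [-0.3, -0.2, 0.5]
grip_width: 0.064
```

Run:
```python
from h import *
go(.5,-.09,.03,0)
L=ringpts((.502,-.089,.034),0,.007)+ringpts((.502,-.089,.023),np.pi,.011)[2:3]
for n in('top','scene'):
    d=snap(n,n+'9'); u=proj(d,[[.502,-.089,.035]])[0].astype(int); x,y=u-[50,37]
    crop(n+'9',x,y,x+100,y+75,6,n+'A'); over(d,n+'9',L,x,y,x+100,y+75,6,n+'B')
```

```text
t 19.3667 pos [0.4216 0.0822 0.155 ] rpy [ 1.7992e+02  2.0000e-02 -1.0000e-02] q7 -1.41 F [-0.3 -0.2  0.5] w 0.064
shift cm [ 7.84 17.2  12.52] norm 22.67 rotvec [ 0.001  0.    -0.   ]
```

View pics/topB.png

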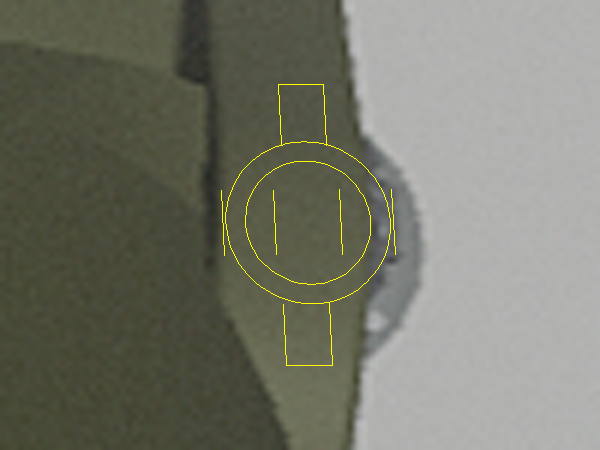

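View pics/sceneA.png

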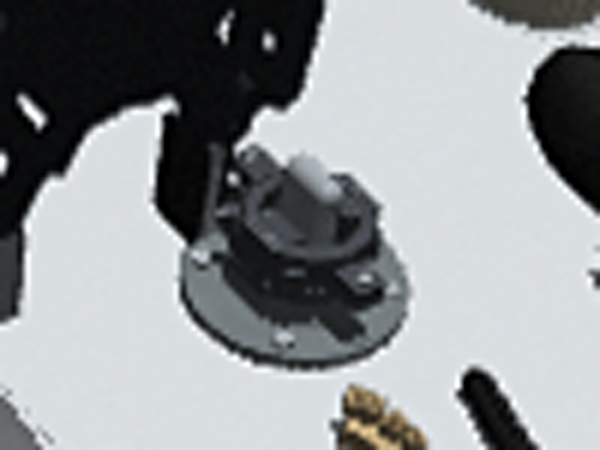

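View pics/sceneB.png

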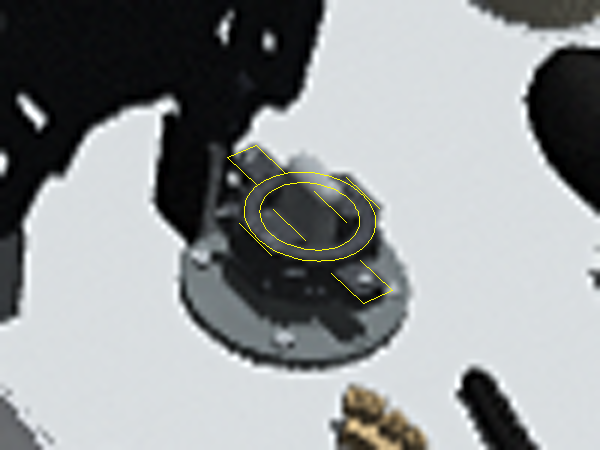

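The scene overlay matches. The separator lies flat at its home height with its tab at crop (255,160), hub +x, and the disc tab is opposite at (362,280). The arm blocks the top view, but the gripper is well clear, so I'm handing in.

```bash
python3 -c "
from h import *
print(get_obs()['qvel'].round(3)); print(sign_off())"
```

```text
[ 0.015 -0.006  0.006 -0.003  0.001  0.002 -0.003]
the job is handed in; nothing more can be done
None
```

Both rings are on the hub and the job is handed in at about 19.5 s. The friction disc went on first with its tab to hub -x, then the loose separator plate on top with its tab to hub +x. I left the blue and orange look-alikes alone.

- **Seating:** each ring made contact at its expected height, with TCP z at 0.0232 m for the disc and 0.0321 m for the separator.
- **Position:** after release, a wrist-camera overlay matched the disc's home pose, and a scene-camera overlay matched the separator's home pose with the disc's tab opposite. Before the hand-in the gripper was open, about 19 cm to the side and 15 cm up.
- **Not confirmed:** the arm blocked the top camera in the final picture, so the end state rests on the scene view and the contact heights. The wrist and top cameras disagreed by about 1 to 2 mm, within the stated calibration.

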